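Set a gel comb with the caster's flip stop

ROBOT

A 6-joint arm with a two-finger parallel gripper is mounted at the origin on a cart in front of the work surface, level with it; the furniture and walls round the work are solid. World frame = base frame: x ahead of the robot, y to its left, z up, the work surface at z = 0. Lengths are in m, angles in rad, forces in N, time in s.
With the tool pointing down it reaches from about 0.275 to 0.825 m from the base axis. Payload 5.2 kg.
Tool frame: the origin (TCP) lies between the finger pads; the fingertips stand 19 mm ahead of it and the grasp point (between the pads) is the TCP; z points along the fingers, y is the line along which they close (so a half turn about z gives the same grasp; the last joint's range is limited). The gripper opens to 93 mm and grips with 3 to 60 N. Pads are 15 mm wide; open, the fingers measure 128 mm over their backs; the gripper's body (75 mm by 188 mm) begins 65 mm behind the grasp point.
Start: joints at [1.03, 0.259, 1.535, -0, 1.348, -0.203], TCP at [0.182, 0.519, 0.238] pointing down, gripper open.
Joint ranges: [-3.14, 3.14], [-0.91, 2.08], [0.19, 2.58], [-1.22, 4.36], [0.22, 2.71], [-3.12, 3.12]. Speed limits (rad/s): [2.57, 2.57, 3.14, 3.14, 3.14, 3.14].

INTERFACE

Orientations are given as a rotation vector (axis times angle).
In Python, from cell import env gives the robot as it stands. The module is installed in compiled form; this text tells all that it offers.
- The arm moves only by the shell command python3 -m inch 'ROWS' [FORCE]. ROWS is JSON, a list of rows, each a list of 7 numbers: the turn, a rotation vector about the tool's x, y, z in degrees, then the shift along the tool's x, y, z in mm, then the opening, from 0 (shut) to 1 (fully open). In form: [[wx, wy, wz, dx, dy, dz, grip], ...]. A call has exactly 10 rows; each row shifts and turns the commanded pose from where the row before left it, along the tool's axes as they then stand; what a row does not reach is not made up. A row lasts 1/10 s, in which the tool goes at most 50 mm and 8.59 degrees, less where a joint would pass 70% of its speed; a pose out of reach is approached as far as the arm can. A call is refused whole if a number of a shift passes 50 or a number of a turn 8.59, either way. A call with a gripper value outside its range is refused whole. The fingers move at their own pace and stop on an object; FORCE is the grip in N (left out, the last holds). Time passes only in rows, so rows that do not move let the fingers close, or fill a call up. It gives the time, the measured TCP pose, the force, the opening and the grip force at its end, in the units of the state.
- env.state(): the state, without advancing time (a new reading comes with each control period).
- env.camera(name): name is "scene" or "top"; returns (picture, depth): 384x512x3 uint8, red, green, blue; 384x512 float32, m along the optical axis (not along the pixel's ray), 0 where there is no reading.
- env.camera_info(name): a dict with "intrinsics" (3x3 intrinsics, pixels), "R" (3x3) and "t" (3): a world point X has camera coordinates R X + t. Camera axes: x right, y down, z forward; pixel columns grow to the right and rows downward; lengths in m; the calibration is good to about 2 mm. A picture is of the moment at which its call begins. camera_info takes no time and is no camera call.
- env.hand_in(): hands the job in; it is judged then, once.
Trained networks look in the newest picture that a camera, given by its name, has taken for a name from the list of things; names that differ only in an ending like _2 or _b are one class to them, and where a whole thing is asked for, a point or a joint stands for the part that bears it (a point fixed in the world has none). Each returns a list of dicts, best first, with "p" (0 to 1); they miss things now and then, are a little off and sometimes report something else, mostly with a low value. They report only what shows in the picture. A call takes as long as a camera call.
- env.spot_in(camera, thing): "centre" ([row, column] as shares, 0 to 1, of the picture: columns of its width, rows of its height, amid what is visible of it).
- env.trace(camera, thing): "mask" (384x512 bool, what is visible of it) and "centre" ([row, column] as shares, 0 to 1, of the picture: columns of its width, rows of its height, amid what is visible of it).
The state is a dict: "time_s": time; "q": joint angles; "dq": joint speeds; "joint_torque": joint torques, N m; "tcp_pos": TCP position; "tcp_rot": TCP orientation; "contact_force": force on the tool from outside, world axes, zero at the start; "torque": the same for the moment, N m; "gripper_width": finger opening in m; "grasp_force": force on a finger pad.
Only numpy, scipy, OpenCV 4.12 (cv2) and the standard library are available. Lean on these libraries where they do the work, as an engineer would, in place of code of your own. Each camera call takes 0.05 s, during which the arm holds its last target. There are 200 camera calls.

TASK

Get the small gel caster ready for pouring: flip its hinged stop leaf fully down across the tray, then take the comb from the spare tray and set it centred across the caster's tray, teeth down and resting on both side walls, with its bar flush and square against the leaf's gauging face (the side that looks along the tray's longer part). Then let go of the comb and flip the leaf back up to stand upright, leaving the comb exactly where the leaf gauged it, and leave the timer, the tape roll and the petri dish alone.

Things in the scene. Friction and masses are not known exactly. Their poses are not given: they have to be found in the camera images.
- caster: fixed gel caster: grey base 122 x 250 mm on black feet, a ribbed clear tray (88 x 210 mm) fixed in it, white end dams at y = +-107 to 115 mm (37 mm high), aluminium fence at the back (x = 46 to 65 mm, 33 mm high). Origin: on the worktop under the tray's centre; x across the tray to the fence, y along it, z up. Tray walls: 4 mm thick at x = +-42 mm, tops 34 mm, floor 20 mm above the worktop
- gauge (a point): fixed point of the caster in the plane of the leaf's gauging face, over the tray's middle line, level with the wall tops (caster x = 0, y = 55, z = 34 mm); axes as the caster's. The face is flat, upright and looks to -y, the longer part of the tray. The comb belongs on its -y side: well set, its origin is at x = 0, y = -6 mm, z = 0 from this point
- stop (a joint): hinge of the stop leaf, rad: 0 = down across the tray, grows as it is lifted, 1.57 = upright, 1.8 = end stop. Stiff: it stays where left and takes about 1 N at the knob. The leaf is an aluminium bar 20 mm wide (caster y = 55 to 75 mm), 11 mm thick; down, it lies from x = +49 to -51 mm, z = 35 to 46 mm
- stop_hinge (a point): fixed point on the hinge axis at the middle of the leaf's width: caster x = 60.5, y = 65, z = 46 mm. The axis runs along the caster's y. The hinge ears (to z = 53 mm) and a black thumb nut stand on the fence at caster y = 56 to 94 mm
- stop_knob (a point): centre of the black ball knob, 19 mm diameter, on a 7 mm steel stem at the leaf's free end; moves with the leaf on a circle of 144 mm radius about the hinge axis. Leaf down: caster x = -83, y = 65, z = 53.5 mm. Leaf upright: at the top, about 190 mm above the worktop
- comb: loose black comb, about 90 g: bar 110 long (x), 12 thick (y), 12 mm high; on its middle a grip tab 50 long, 10 thick, up to 44 mm above the bar's underside; eight teeth hang 12 mm below the bar's middle 63 mm. Both long faces alike. Origin: middle of the bar's underside, which rests on the tray walls' tops; x along the bar, z up. Starts across the spare tray
- spare_tray: loose casting tray like the caster's, lying on the worktop, 88 wide, 210 long, walls 18 mm high; origin: centre of its underside, x along its length
- timer: bystander: small white timer, 64 x 66 x 19 mm, origin under its centre
- tape: bystander: roll of white tape lying flat, 53 mm diameter, 19 mm high, origin under its centre
- dish: bystander: closed petri dish, 92 mm diameter, 15 mm high, origin under its centre

How it is judged:
On the way, in this order (a step that is already met when the one before it is completed fails the run):
1. the stop leaf is fully down (within 0.06 rad) (value of joint stop below 0.06 rad), for 0.2 s.
2. with the leaf down, the comb is set across the caster's tray with its bar against the gauging face (value of joint stop below 0.06 rad and y of comb in the frame of gauge between -0.0085 and -0.004 m and z of comb in the frame of gauge between -0.002 and 0.002 m and angle between the x axis of comb and the x axis of caster, either way round below 0.05 rad), for 0.2 s.
3. the leaf is flipped back up (value of joint stop above 1.35 rad), for 0.2 s.
At the end, for the whole second after the job is handed in: Leaf up (joint above 1.35 rad). Comb at rest and released on both walls of the caster's tray: bar face within 3 mm of the gauging plane (2.5 mm past it), middle within 10 mm of the tray's middle line, underside within 2 mm of the wall tops, square and upright within 0.05 rad (value of joint stop above 1.35 rad and y of comb in the frame of gauge between -0.009 and -0.0035 m and x of comb in the frame of gauge between -0.01 and 0.01 m and z of comb in the frame of gauge between -0.002 and 0.002 m and angle between the x axis of comb and the x axis of caster, either way round below 0.05 rad and angle between comb's own z axis and vertical below 0.05 rad and linear speed of comb below 0.01 m/s); the robot touches nothing.
It fails at once if the timer, the tape roll or the petri dish is pushed more than 20 mm (distance of any of timer, tape, dish from where it was at the start of the episode above 0.02 m).
It also fails if it takes over 67 s, if anything falls off the work surface, if the arm or the gripper's body presses on something with over 40 N, if the wrist force passes 120 N, or if a joint passes its speed limit or range.

## Working session

There is one attempt and no reset: what is moved stays moved. The work goes in short steps, Python scripts to look and compute and a shell command to move; the robot and the scene stay as the last step left them, time stands still between calls to the robot, and variables do not carry over. Pictures are saved under pics/ and viewed, at most 10 in all, crops included, and the job is handed in when it is done.

```bash
mkdir -p pics
cat > h.py <<'E'
import numpy as np, cv2
from cell import env
def cam(n):
    p,d=env.camera(n); i=env.camera_info(n); return p,d,np.array(i["intrinsics"]),np.array(i["R"]),np.array(i["t"])
def world(d,K,R,t,m):
    r,c=np.nonzero(m&(d>0)); z=d[r,c]
    P=np.stack([(c-K[0,2])/K[0,0]*z,(r-K[1,2])/K[1,1]*z,z],1)
    return (P-t)@R
def pix(X,K,R,t):
    q=K@(R@np.array(X)+t); return q[:2]/q[2]
E
python3 - <<'E'
from h import *
for n in ("top","scene"):
    p,d,K,R,t=cam(n); cv2.imwrite(f"pics/{n}0.png",p[:,:,::-1]); print(n,-R.T@t)
    np.savez(f"{n}0.npz",p=p,d=d,K=K,R=R,t=t)
    for th in ("caster","comb","spare_tray","timer","tape","dish","stop_knob","stop"):
        for e in env.trace(n,th)[:2]:
            P=world(d,K,R,t,e["mask"]); print(th,round(e["p"],2),np.round(np.array(e["centre"])*[384,512]),len(P),np.round(np.median(P,0),3) if len(P) else "",np.round(cv2.minAreaRect(P[:,:2].astype(np.float32)*1000) [0:2],0).tolist() if len(P) else "", cv2.minAreaRect(P[:,:2].astype(np.float32)*1000)[2] if len(P) else "")
print(env.state())
E
```

```text
top [0.42549257 0.04515177 1.32462353]
caster 0.74 [210. 380.] 3493 [ 0.489 -0.309  0.023] [[489.0, -315.0], [125.0, 258.0]] 3.662152051925659
comb 0.56 [212. 260.] 167 [0.481 0.037 0.033] [[478.0, 38.0], [109.0, 12.0]] 1.0856467485427856
spare_tray 0.55 [214. 242.] 1544 [0.481 0.092 0.006] [[474.0, 75.0], [90.0, 208.0]] 1.0634431838989258
timer 0.95 [212. 131.] 496 [0.478 0.425 0.017] [[479.0, 429.0], [68.0, 72.0]] 32.85442352294922
timer 0.69 [211. 378.] 3308 [ 0.489 -0.307  0.023] [[491.0, -312.0], [124.0, 248.0]] 4.775622844696045
tape 0.78 [154. 213.] 209 [0.638 0.169 0.019] [[639.0, 169.0], [53.0, 52.0]] 89.56665802001953
dish 0.66 [155. 335.] 705 [ 0.662 -0.185  0.016] [[662.0, -185.0], [90.0, 86.0]] 89.20014190673828
stop_knob 0.7 [193. 365.] 114 [ 0.524 -0.24   0.155] [[526.0, -253.0], [39.0, 29.0]] 82.77195739746094
stop 0.64 [193. 363.] 85 [ 0.524 -0.24   0.156] [[527.0, -241.0], [23.0, 15.0]] 4.795912742614746
scene [ 0.07931709 -0.55482289  0.8881194 ]
caster 0.75 [319. 339.] 6144 [ 0.49 -0.32  0.02] [[503.0, -311.0], [151.0, 250.0]] 4.069912433624268
comb 0.78 [222. 236
[... 686 characters left out ...]
me_s': 0.9, 'q': array([ 1.03018755e+00,  2.58579779e-01,  1.53500627e+00,  7.95712479e-06,
        1.34801131e+00, -2.02809721e-01]), 'dq': array([ 2.30994472e-03,  1.15624031e-04, -6.72395497e-05,  9.53129620e-04,
       -9.72000237e-04, -4.28584782e-04]), 'joint_torque': array([-5.65501741e-04, -4.37184405e+01, -2.84312868e+01,  7.18189334e-02,
        3.11166979e-02, -3.79518411e-06]), 'tcp_pos': array([0.18225545, 0.51892262, 0.23766111]), 'tcp_rot': array([-5.28095527e-01, -3.09687962e+00,  2.45303229e-06]), 'contact_force': array([ 0.49264417, -0.66836602,  0.15835997]), 'torque': array([-0.04745906,  0.01110972, -0.00878353]), 'grasp_force': 0.0, 'gripper_width': 0.09312046438672555}
```

Run:
```python
import cv2,numpy as np
a=cv2.imread("pics/top0.png")[130:290,230:450]; b=cv2.imread("pics/scene0.png")[180:384,200:460]
a=cv2.resize(a,(440*1,320)); b=cv2.resize(b,(780,612))[:600]
a=cv2.resize(cv2.imread("pics/top0.png")[130:290,230:450],(800,582))
cv2.imwrite("pics/a.png",a);cv2.imwrite("pics/b.png",b)
```

```text
(no output)
```

View pics/a.png

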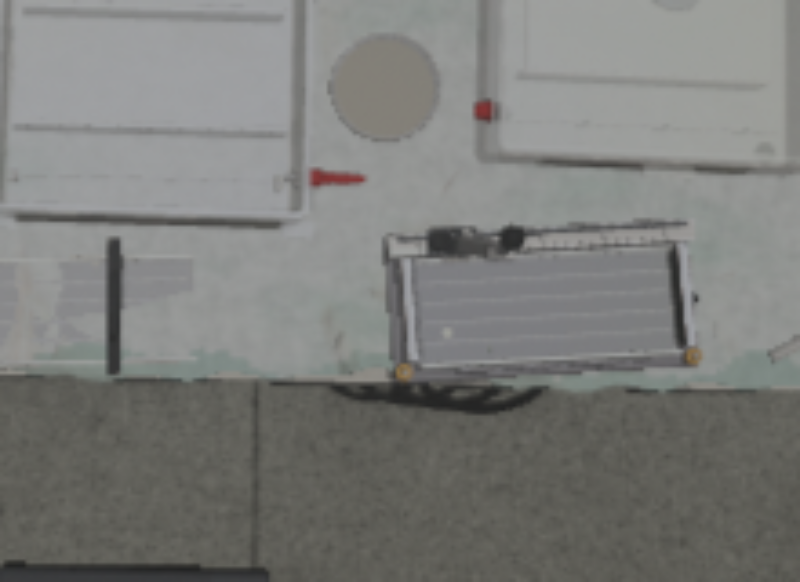

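View pics/b.png

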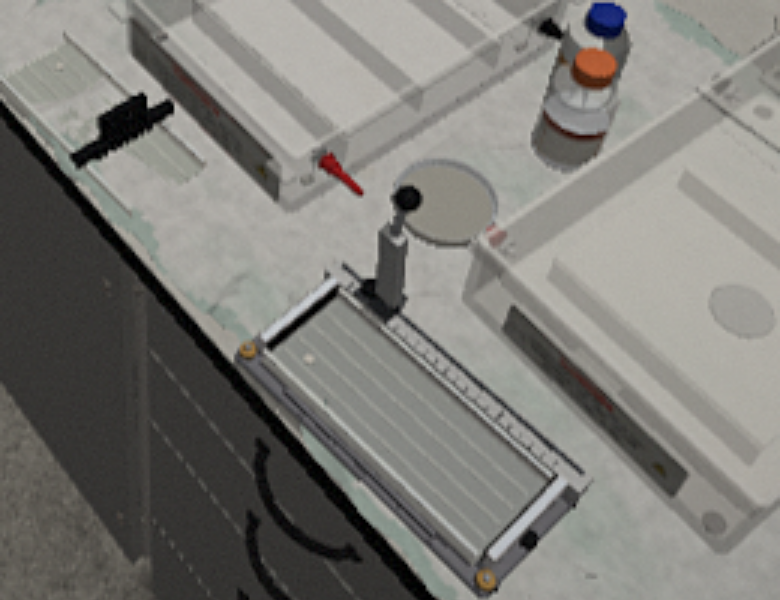

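The top crop shows the caster at lower right (fence upper side, yawed a few degrees) with the leaf standing near (465,240). The comb bar is vertical at about (113,305) on the spare tray. In the scene crop the knob is at (407,198), leaf upright. Next I'll fit the caster and comb poses.

Run:
```python
from h import *
from scipy.optimize import differential_evolution as DE
F={}
for n in ("top","scene"):
    z=np.load(n+"0.npz"); K,R,t,d,p=[z[k] for k in ("K","R","t","d","p")]
    F[n]=world(d,K,R,t,np.ones_like(d,bool)); print(n,K[0,0])
    P=F[n]; s=P[(abs(P[:,0]-.55)<.06)&(abs(P[:,1]+.245)<.05)&(P[:,2]>.15)]
    print("knob",len(s),np.round([s.min(0),s.max(0)],3).tolist(), np.round(s[s[:,2]>.178].mean(0),4), (s[:,2]>.178).sum())
    s=P[(abs(P[:,0]-.478)<.03)&(abs(P[:,1]-.038)<.03)&(P[:,2]>.045)]
    print("tab",len(s),np.round([s.min(0),s.max(0)],4).tolist(),cv2.minAreaRect(s[:,:2].astype(np.float32)*1000))
    s=P[(abs(P[:,0]-.478)<.07)&(abs(P[:,1]-.038)<.02)&(P[:,2]>.024)]
    print("bar",len(s),np.round([s.min(0),s.max(0)],4).tolist(),cv2.minAreaRect(s[:,:2].astype(np.float32)*1000))
def model(x,y):
    h=np.zeros_like(x); ax,ay=abs(x),abs(y); h[:]=np.nan
    h[(ax<40)&(ay<105)]=20; h[(abs(ax-42)<=2)&(ay<105)]=34
    h[(ax<44)&(ay>=107)&(ay<=115)]=37; h[(x>=46)&(x<=65)&(ay<120)]=33
    h[(x>63)&(ay<110)&(x>70)]=0; h[(x<-66)]=0
    h[(x>30)&(y>45)&(y<100)]=np.nan
    return h
P=F["top"]*1000; P=P[(abs(P[:,0]-490)<120)&(abs(P[:,1]+312)<150)&(P[:,2]<60)&(P[:,2]>-10)]
def cost(v):
    c,s=np.cos(v[2]),np.sin(v[2]); dx,dy=P[:,0]-v[0],P[:,1]-v[1]
    x,y=c*dx+s*dy,-s*dx+c*dy; h=model(x,y); e=np.minimum(abs(h-P[:,2]),8); return np.nansum(e-8)
r=DE(cost,[(465,515),(-335,-290),(0,.15)],seed=1,popsize=40,tol=1e-8); print(r.x,r.fun,np.degrees(r.x[2]))
c,s=np.cos(r.x[2]),np.sin(r.x[2]); R=np.array([[c,-s],[s,c]])
for n,q in (("gauge",(0,55)),("hinge",(60.5,65)),("knob_up",(68,65)),("knob_dn",(-83,65)),("comb",(0,49))): print(n,np.round(R@q+r.x[:2],1))
```

```text
top 440.1902450421162
knob 67 [[0.514, -0.253, 0.152], [0.535, -0.235, 0.202]] [ 0.5248 -0.243   0.1966] 42
tab 66 [[0.4551, 0.0319, 0.0528], [0.5009, 0.0412, 0.0675]] ((478.00567626953125, 36.58998107910156), (45.838294982910156, 8.674993515014648), 1.0225781202316284)
bar 188 [[0.4238, 0.0186, 0.0246], [0.5479, 0.0568, 0.0902]] ((485.8559265136719, 38.731597900390625), (38.16572570800781, 124.22645568847656), 89.03579711914062)
scene 412.9644291983227
knob 133 [[0.511, -0.254, 0.15], [0.533, -0.235, 0.197]] [ 0.5224 -0.2451  0.1916] 69
tab 107 [[0.4522, 0.0303, 0.0452], [0.5009, 0.0432, 0.064]] ((476.53692626953125, 36.42103958129883), (12.666277885437012, 48.67586135864258), 88.80931091308594)
bar 406 [[0.4227, 0.0181, 0.024], [0.5479, 0.058, 0.0848]] ((485.447265625, 39.22987365722656), (39.846221923828125, 125.07232666015625), 88.87315368652344)
[ 4.83755083e+02 -3.12506917e+02  7.57795085e-02] -15897.33754186317 4.341846012163552
gauge [ 479.6 -257.7]
hinge [ 539.2 -243.1]
knob_up [ 546.6 -242.5]
knob_dn [ 396.1 -254. ]
comb [ 480.  -263.6]
```

```bash
python3 -m inch '[[0,0,-7.9,0,0,0,0.5],[0,0,-7.9,0,0,0,0.5],[0,0,-7.9,0,0,0,0.5],[0,0,0,-16,-44.5,0,0.5],[0,0,0,-16,-44.5,0,0.5],[0,0,0,-16,-44.5,0,0.5],[0,0,0,-16,-44.5,0,0.5],[0,0,0,-16,-44.5,0,0.5],[0,0,0,-16,-44.5,0,0.5],[0,0,0,-16,-44.5,0,0.5]]' 20; python3 -m inch '[[0,0,0,-16,-44.5,0,0.5],[0,0,0,-16,-44.5,0,0.5],[0,0,0,-16,-44.5,0,0.5],[0,0,0,-16,-44.5,0,0.5],[0,0,0,-16,-44.5,0,0.5],[0,0,0,-16,-44.5,0,0.5],[0,0,0,-16,-44.5,0,0.5],[0,0,0,-16,-44.5,0,0.5],[0,0,0,-16,-44.5,0,0.5],[0,0,0,0,0,0,0.5]]'
cat > g.py <<'E'
import sys
from h import *
from scipy.spatial.transform import Rotation as Ro
s=env.state(); R=Ro.from_rotvec(s["tcp_rot"]).as_matrix(); T=[float(a) for a in sys.argv[1:4]]
print("t",s["time_s"],"pos",np.round(s["tcp_pos"]*1000,1),"yaw_y",np.round(np.degrees(np.arctan2(-R[0,1],R[1,1])),2),"tilt",np.round(R[:,2],3),"toolshift mm",np.round(R.T@(np.array(T)-s["tcp_pos"]*1000),1),"F",np.round(s["contact_force"],1),"w",s["gripper_width"],"g",s["grasp_force"])
E
python3 g.py 524 -244 189
```

```text
time_s: 1.9
tcp_pos: [0.3179, 0.2152, 0.238]
tcp_rot: [-0.12, 3.138, 0.0]
contact_force: [0.4, 0.5, 1.1]
gripper_width: 0.0466
grasp_force: 0.0
time_s: 2.9
tcp_pos: [0.4933, -0.177, 0.2371]
tcp_rot: [-0.112, 3.139, -0.003]
contact_force: [0.1, -0.5, -0.4]
gripper_width: 0.0465
grasp_force: 0.0
t 2.9 pos [ 493.3 -177.   237.1] yaw_y 4.09 tilt [ 0.001 -0.002 -1.   ] toolshift mm [-25.8 -68.9  48.3] F [ 0.1 -0.5 -0.4] w 0.04649670479659743 g 0.0
```

```bash
python3 -m inch '[[0,0,-0.25,-13,-34.5,0,0.5],[0,0,0,-13,-34.5,0,0.5],[0,0,0,0,0,0,0.5],[0,0,0,0,0,12,0.5],[0,0,0,0,0,12,0.5],[0,0,0,0,0,12,0.5],[0,0,0,0,0,12,0.5],[0,0,0,0,0,0,0.5],[0,0,0,0,0,0,0.1],[0,0,0,0,0,0,0.1]]' 12; python3 g.py 524 -244 189
python3 - <<'E'
from h import *
p,d,K,R,t=cam("scene"); cv2.imwrite("pics/c.png",cv2.resize(p[180:384,240:440,::-1],(600,600)))
E
```

```text
time_s: 3.9
tcp_pos: [0.5231, -0.2385, 0.1902]
tcp_rot: [-0.126, 3.138, -0.001]
contact_force: [-0.7, -0.1, 0.4]
gripper_width: 0.0349
grasp_force: 0.0
t 3.9 pos [ 523.1 -238.5  190.2] yaw_y 4.6 tilt [ 0.001 -0.001 -1.   ] toolshift mm [-0.5 -5.6  1.2] F [-0.7 -0.1  0.4] w 0.034869468304643804 g 0.0
```

View pics/c.png

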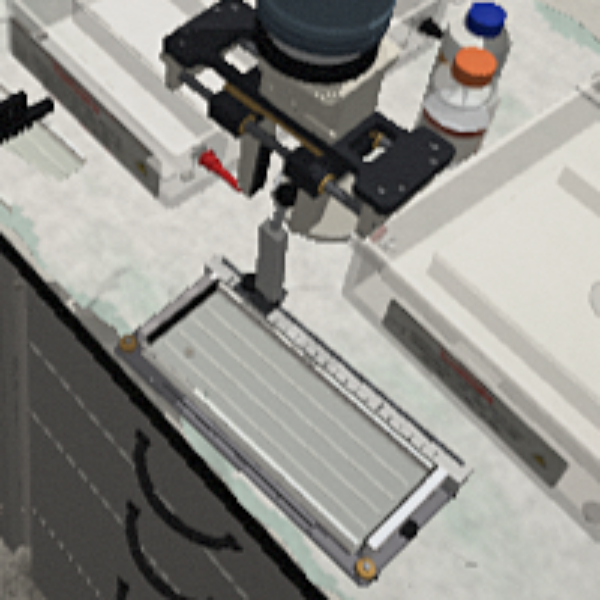

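Run:
```python
from h import *
p,d,K,R,t=cam("scene")
for X in ([.5231,-.2385,.1902],[.5231,-.244,.1902],[.5231,-.2185,.171],[.5231,-.2585,.171]):
    u=pix(X,K,R,t); print((u-[240,180])*3)
for e in env.trace("scene","stop_knob")[:1]:
    P=world(d,K,R,t,e["mask"]); print(P.max(0),np.median(P[P[:,2]>.175],0))
print(env.state()["gripper_width"])
```

```text
[279.61092577 193.46943975]
[285.19067344 198.58601361]
[256.24099527 191.53737606]
[295.94906142 228.44392546]
[ 0.62571342 -0.16179461  0.19673721] [ 0.5197282  -0.24396751  0.19259116]
0.023583830409396298
```

```bash
python3 -m inch '[[0,0,0,0,0,0,0.4],[0,0,0,0,0,0,0.4],[0,0,0,0,-5.5,1,0.4],[0,0,0,0,0,0,0.4],[0,0,0,0,0,0,0.05],[0,0,0,0,0,0,0.05],[0,0,0,0,0,0,0.05],[0,0,0,0,0,0,0.05],[0,0,0,0,0,0,0.05],[0,0,0,0,0,0,0.05]]' 10; python3 g.py 524 -244 189
```

```text
time_s: 5.05
tcp_pos: [0.5232, -0.2436, 0.1886]
tcp_rot: [0.126, -3.139, -0.001]
contact_force: [0.9, 0.0, -0.3]
gripper_width: 0.0183
grasp_force: 10.0
t 5.05 pos [ 523.2 -243.6  188.6] yaw_y 4.6 tilt [-0.  0. -1.] toolshift mm [-0.8 -0.4 -0.4] F [ 0.9  0.  -0.3] w 0.018311600921202677 g 9.999991357326508
```

```bash
python3 -m inch '[[0,0,0,9,0,1.3,0.05],[0,0,0,12.3,0,2.7,0.05],[0,0,0,12,0,3.8,0.05],[0,0,0,11.6,0,4.8,0.05],[0,0,0,11.1,0,5.8,0.05],[0,0,0,10.6,0,6.7,0.05],[0,0,0,10,0,7.7,0.05],[0,0,0,9.2,0,8.5,0.05],[0,0,0,8.5,0,9.2,0.05],[0,0,0,7.7,0,10,0.05]]'; python3 g.py 396 -254 53.5
```

```text
time_s: 6.05
tcp_pos: [0.4204, -0.2516, 0.1271]
tcp_rot: [0.126, -3.138, -0.002]
contact_force: [-0.9, 2.9, 0.8]
gripper_width: 0.0182
grasp_force: 10.0
t 6.05 pos [ 420.4 -251.6  127.1] yaw_y 4.59 tilt [-0.001  0.001 -1.   ] toolshift mm [24.5 -0.5 73.6] F [-0.9  2.9  0.8] w 0.018178208529636204 g 10.000458061695099
```

```bash
python3 -m inch '[[0,0,0,6.7,0,10.6,0.05],[0,0,0,5.8,0,11.1,0.05],[0,0,0,4.8,0,11.6,0.05],[0,0,0,3.8,0,12,0.05],[0,0,0,2.7,0,12.3,0.05],[0,0,0,1.4,0,10,0.05],[0,0,0,0.6,0,7.5,0.05],[0,0,0,0,0,2.5,0.05],[0,0,0,0,0,0,0.05],[0,0,0,0,0,0,0.05]]'; python3 g.py 396 -254 53.5
python3 - <<'E'
from h import *
p,d,K,R,t=cam("scene"); cv2.imwrite("pics/d.png",cv2.resize(p[180:384,240:440,::-1],(600,600)))
E
```

```text
time_s: 7.05
tcp_pos: [0.3952, -0.2536, 0.05]
tcp_rot: [0.126, -3.138, -0.002]
contact_force: [-3.2, 4.8, -1.3]
gripper_width: 0.0181
grasp_force: 10.0
t 7.05 pos [ 395.2 -253.6   50. ] yaw_y 4.61 tilt [-0.002  0.001 -1.   ] toolshift mm [-0.8 -0.5 -3.5] F [-3.2  4.8 -1.3] w 0.018149926837470146 g 9.999986439943314
```

View pics/d.png

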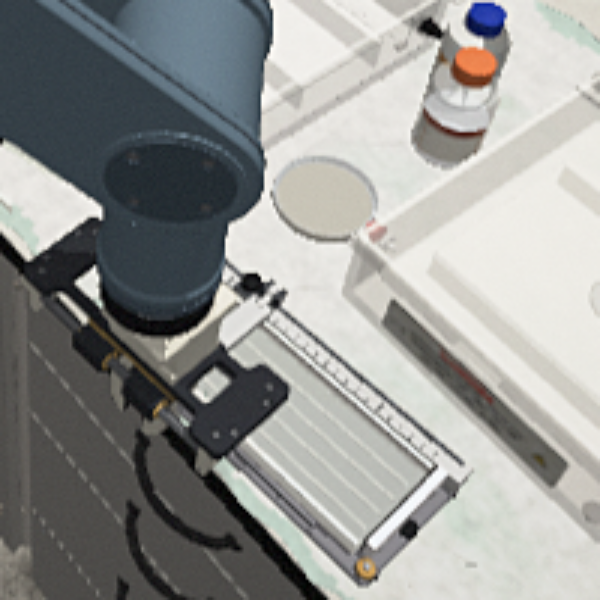

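```bash
python3 -m inch '[[0,0,0,0,0,2,0.05],[0,0,0,0,0,2,0.05],[0,0,0,0,0,0,0.05],[0,0,0,0,0,0,0.05],[0,0,0,0,0,-3,0.05],[0,0,0,0,0,0,0.35],[0,0,0,0,0,0,0.35],[0,0,0,0,0,-20,0.35],[0,0,0,0,0,-40,0.35],[0,0,0,0,0,-40,0.35]]'; python3 g.py 478 37 120
```

```text
time_s: 8.1
tcp_pos: [0.396, -0.2548, 0.1505]
tcp_rot: [0.126, -3.139, 0.001]
contact_force: [-0.0, -1.2, -0.4]
gripper_width: 0.0328
grasp_force: 0.0
t 8.1 pos [ 396.  -254.8  150.5] yaw_y 4.59 tilt [-0.    -0.001 -1.   ] toolshift mm [-105.1  284.3   30.3] F [-0.  -1.2 -0.4] w 0.03276599393718451 g 0.0
```

```bash
python3 -m inch '[[0,0,0,-15,40.5,0,0.35],[0,0,0,-15,40.5,0,0.35],[0,0,0,-15,40.5,0,0.35],[0,0,0,-15,40.5,0,0.35],[0,0,0,-15,40.5,0,0.35],[0,0,0,-15,40.5,0,0.35],[0,0,0,-15,41.3,0,0.35],[0,0,3.6,0,0,0,0.35],[0,0,0,0,0,0,0.35],[0,0,0,0,0,0,0.35]]'; python3 g.py 478 37 53
python3 - <<'E'
from h import *
z=np.array([.4838,-.3125]);c,s=np.cos(.0775),np.sin(.0775)
for n in ("top","scene"):
    p,d,K,R,t=cam(n); P=world(d,K,R,t,np.ones_like(d,bool)); 
    q=(P[:,:2]-z)@np.array([[c,-s],[s,c]])*1000; h=P[:,2]*1000
    m=(q[:,0]>-45)&(q[:,0]<40)&(q[:,1]>40)&(q[:,1]<90)&(h>38)&(h<70)
    print(n,"leaf y",np.percentile(q[m,1],[1,50,99]).round(1),"z near free end",np.median(h[m&(q[:,0]<-20)]).round(1),"z near hinge",np.median(h[m&(q[:,0]>10)]).round(1))
    print("leaf minrect",cv2.minAreaRect(P[m][:,:2].astype(np.float32)*1000))
    m=(abs(q[:,0]+83)<15)&(abs(q[:,1]-65)<15)&(h>45); print("knob",q[m].mean(0),h[m].max() if m.any() else None)
    m=(abs(P[:,0]-.478)<.06)&(abs(P[:,1]-.038)<.015)&(h>26)&(h<36); print("bar",cv2.minAreaRect(P[m][:,:2].astype(np.float32)*1000) if m.any() else None)
E
```

```text
time_s: 9.1
tcp_pos: [0.4783, 0.0372, 0.1497]
tcp_rot: [-0.03, 3.14, -0.001]
contact_force: [-0.6, -0.2, -0.0]
gripper_width: 0.0324
grasp_force: 0.0
t 9.1 pos [478.3  37.2 149.7] yaw_y 1.09 tilt [ 0.001 -0.001 -1.   ] toolshift mm [ 0.4 -0.1 96.7] F [-0.6 -0.2 -0. ] w 0.03240139555458677 g 0.0
top leaf y [54.7 65.2 74.9] z near free end 48.9 z near hinge 47.1
leaf minrect ((476.5632629394531, -249.2747039794922), (84.34841918945312, 23.605133056640625), 6.0058393478393555)
knob [-80.88557977  66.29759923] 71.75652323159836
bar ((432.539794921875, 35.58039093017578), (17.418394088745117, 8.77049446105957), 1.1376478672027588)
scene leaf y [55.2 64.7 75.3] z near free end 45.1 z near hinge 44.0
leaf minrect ((476.244384765625, -247.5946044921875), (84.5239486694336, 20.758394241333008), 4.4876275062561035)
knob [-83.66345455  64.20211633] 64.9418552077321
bar ((477.06103515625, 35.96921920776367), (109.62376403808594, 13.603489875793457), 0.04717785120010376)
```

```bash
python3 -m inch '[[0,0,0,0,-0.5,35,0.35],[0,0,0,0,0,35,0.35],[0,0,0,0,0,20,0.35],[0,0,0,0,0,6,0.35],[0,0,0,0,0,0,0.35],[0,0,0,0,0,0,0.0],[0,0,0,0,0,0,0.0],[0,0,0,0,0,0,0.0],[0,0,0,0,0,0,0.0],[0,0,0,0,0,0,0.0]]' 25; python3 g.py 478 37 53
python3 - <<'E'
from h import *
z=np.array([.4838,-.3125]);c,s=np.cos(.0775),np.sin(.0775)
for n in ("top","scene"):
    p,d,K,R,t=cam(n); P=world(d,K,R,t,np.ones_like(d,bool)); 
    q=(P[:,:2]-z)@np.array([[c,-s],[s,c]])*1000; h=P[:,2]*1000
    m=(q[:,0]>-47)&(q[:,0]<40)&(q[:,1]>57)&(q[:,1]<73)&(h>40)&(h<56)
    w=(abs(q[:,0]-20)<70)&(q[:,0]>-20)&(q[:,1]<40)&(q[:,1]>-90)&(abs(q[:,0])<38)
    print(n,m.sum(),np.polyfit(q[m,0],h[m],1),"floor",np.polyfit(q[w,0],h[w],1))
E
```

```text
time_s: 10.2
tcp_pos: [0.4784, 0.0371, 0.0544]
tcp_rot: [-0.028, 3.14, -0.001]
contact_force: [-0.2, -0.4, 7.0]
gripper_width: 0.0095
grasp_force: 25.0
t 10.2 pos [478.4  37.1  54.4] yaw_y 1.02 tilt [ 0.002 -0.    -1.   ] toolshift mm [ 0.4 -0.1  1.4] F [-0.2 -0.4  7. ] w 0.00953574959753232 g 24.9992635846138
top 165 [-6.63587592e-03  4.84753029e+01] floor [4.05847478e-03 2.18700075e+01]
scene 240 [-3.15049843e-02  4.47937719e+01] floor [-1.87087973e-03  1.83384335e+01]
```

```bash
python3 -m inch '[[0,0,0,0,0,0,0.25],[0,0,0,0,0,0,0.25],[0,0,0,0,0,-2.5,0.25],[0,0,0,0,0,0,0.0],[0,0,0,0,0,0,0.0],[0,0,0,0,0,0,0.0],[0,0,0,0,0,0,0.0],[0,0,0,0,0,0,0.0],[0,0,0,0,0,0,0.0],[0,0,0,0,0,0,0.0]]' 30; python3 g.py 478 37 130;  python3 -m inch '[[0,0,0,0,0,-10,0],[0,0,0,0,0,-30,0],[0,0,0,0,0,-40,0],[0,0,-3.3,0,0,0,0],[0,0,0,0,0,0,0],[0,0,0,0,0,0,0],[0,0,0,0,0,0,0],[0,0,0,0,0,0,0],[0,0,0,0,0,0,0],[0,0,0,0,0,0,0]]'; python3 g.py 480 -275 137
python3 - <<'E'
from h import *
s=env.state();T=s["tcp_pos"]*1000
for n in ("scene","top"):
    p,d,K,R,t=cam(n); P=world(d,K,R,t,np.ones_like(d,bool))*1000
    m=(abs(P[:,0]-T[0])<65)&(abs(P[:,1]-T[1])<25)&(P[:,2]<T[2]-5)&(P[:,2]>T[2]-60)
    Q=P[m]; print(n,len(Q),np.percentile(Q,[1,99],axis=0).round(1).tolist())
    b=Q[(Q[:,2]>T[2]-40)&(abs(Q[:,0]-T[0])>28)]; print("bar x",b[:,0].min(),b[:,0].max(),"z pct",np.percentile(b[:,2],[2,50,98])-T[2],np.polyfit(b[:,0],b[:,2],1)[0],np.polyfit(b[:,0],b[:,1],1)[0])
cv2.imwrite("pics/e0.png",p)
E
```

```text
time_s: 11.3
tcp_pos: [0.4777, 0.0372, 0.056]
tcp_rot: [0.027, -3.141, -0.0]
contact_force: [0.7, 0.4, 0.5]
gripper_width: 0.0099
grasp_force: 30.0
t 11.3 pos [477.7  37.2  56. ] yaw_y 1.0 tilt [-0.  0. -1.] toolshift mm [ -0.3  -0.2 -74. ] F [0.7 0.4 0.5] w 0.00989057129016084 g 29.999361634254456
time_s: 12.3
tcp_pos: [0.4775, 0.0372, 0.1357]
tcp_rot: [0.117, -3.139, -0.0]
contact_force: [-0.4, 0.3, -0.2]
gripper_width: 0.0097
grasp_force: 30.0
t 12.3 pos [477.5  37.2 135.7] yaw_y 4.28 tilt [-0.001  0.    -1.   ] toolshift mm [  20.9 -311.5   -1.4] F [-0.4  0.3 -0.2] w 0.009742830818294608 g 29.999010264873505
scene 218 [[422.3, 17.5, 83.9], [503.8, 49.2, 129.9]]
bar x 421.5298899606209 449.49395496734104 z pct [-38.18329061 -30.09303478 -26.40263814] 0.033673385058736495 0.0027988050665732314
top 28 [[423.9, 26.4, 106.5], [437.7, 37.6, 116.1]]
bar x 423.91785226956193 437.72230234201334 z pct [-29.01773105 -24.90965918 -19.76327201] 0.060893345672584184 0.11715448149753542
```

```bash
python3 -m inch '[[0,0,0,2.5,-39,0,0],[0,0,0,2.5,-39,0,0],[0,0,0,2.5,-39,0,0],[0,0,0,2.5,-39,0,0],[0,0,0,2.5,-39,0,0],[0,0,0,2.5,-39,0,0],[0,0,0,2.5,-39,0,0],[0,0,0,2.5,-39,0,0],[0,0,0,0,0,0,0],[0,0,0,0,0,0,0]]'; python3 -m inch '[[0,0,-0.15,0,0,25,0],[0,0,0,0,0,20,0],[0,0,0,0,0,10,0],[0,0,0,0,0,5,0],[0,0,0,0,0,0,0],[0,0,0,0,0,0,0],[0,0,0,0,0,0,0],[0,0,0,0,0,0,0],[0,0,0,0,0,0,0],[0,0,0,0,0,0,0]]'; python3 g.py 481 -275.6 70
python3 - <<'E'
from h import *
p,d,K,R,t=cam("scene"); cv2.imwrite("pics/e.png",cv2.resize(p[220:384,260:440,::-1],(656,600)))
E
```

```text
time_s: 13.4
tcp_pos: [0.4807, -0.276, 0.1356]
tcp_rot: [0.114, -3.139, -0.001]
contact_force: [-0.3, 0.1, -1.8]
gripper_width: 0.0098
grasp_force: 30.0
time_s: 14.4
tcp_pos: [0.4812, -0.2756, 0.0763]
tcp_rot: [-0.122, 3.139, -0.001]
contact_force: [-0.5, -0.3, -2.2]
gripper_width: 0.0095
grasp_force: 30.0
t 14.4 pos [ 481.2 -275.6   76.3] yaw_y 4.44 tilt [ 0. -0. -1.] toolshift mm [ 0.2 -0.   6.3] F [-0.5 -0.3 -2.2] w 0.00953700675517976 g 29.998736679553986
```

View pics/e.png

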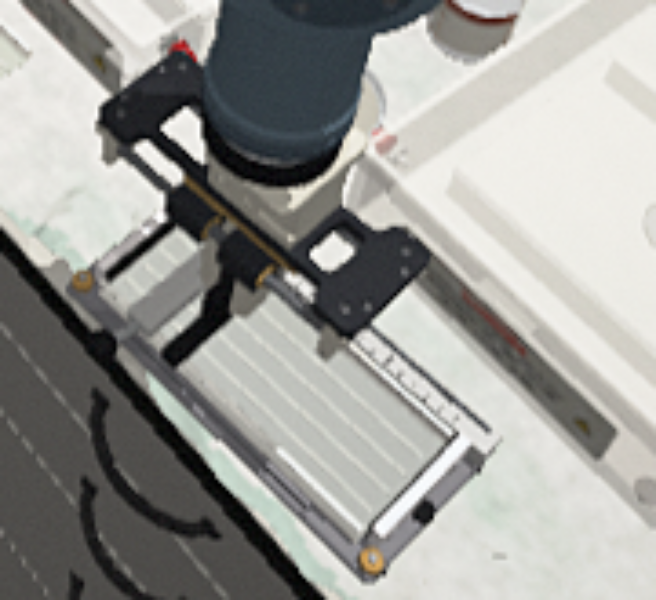

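The leaf lies across the tray with the knob at about (102,342). The comb (end near (178,355)) hangs beside it on the long-tray side.

```bash
python3 -m inch '[[0,0,0,0,0,2,0],[0,0,0,0,0,1.5,0],[0,0,0,0,0,1,0],[0,0,0,0,0,0,0],[0,0,0,0,0,0,0],[0,0,0,0,0,0,0],[0,0,0,0,0,0,0],[0,0,0,0,0,0,0],[0,0,0,0,0,0,0],[0,0,0,0,0,0,0]]'; python3 -m inch '[[0,0,0,0,0,1,0],[0,0,0,0,0,0,0],[0,0,0,0,0,0,0],[0,0,0,0,0,0,0],[0,0,0,0,0,0,0],[0,0,0,0,0,0,0],[0,0,0,0,0,0,0],[0,0,0,0,0,0,0],[0,0,0,0,0,0,0],[0,0,0,0,0,0,0]]'
```

```text
time_s: 15.45
tcp_pos: [0.4811, -0.2754, 0.072]
tcp_rot: [0.122, -3.139, 0.0]
contact_force: [-2.3, 1.3, 5.2]
gripper_width: 0.0099
grasp_force: 30.0
time_s: 16.45
tcp_pos: [0.4811, -0.2754, 0.0719]
tcp_rot: [-0.122, 3.139, -0.001]
contact_force: [-3.8, 2.8, 12.1]
gripper_width: 0.0099
grasp_force: 30.0
```

```bash
python3 -m inch '[[0,0,0,0,0,-2.3,0],[0,0,0,0,3,0,0],[0,0,0,0,3,0,0],[0,0,0,0,2,0,0],[0,0,0,0,1,0,0],[0,0,0,0,0,0,0],[0,0,0,0,0,0,0],[0,0,0,0,0,0,0],[0,0,0,0,0,0,0],[0,0,0,0,0,0,0]]'; python3 g.py 480 -263.6 72;python3 -m inch '[[0,0,0,0,1,0,0],[0,0,0,0,0,0,0],[0,0,0,0,1,0,0],[0,0,0,0,0,0,0],[0,0,0,0,0,0,0],[0,0,0,0,0,0,0],[0,0,0,0,0,0,0],[0,0,0,0,0,0,0],[0,0,0,0,0,0,0],[0,0,0,0,0,0,0]]'; python3 g.py 480 -263.6 72
```

```text
time_s: 17.45
tcp_pos: [0.4805, -0.2665, 0.0729]
tcp_rot: [-0.122, 3.139, -0.0]
contact_force: [0.1, 0.9, -1.3]
gripper_width: 0.0098
grasp_force: 30.0
t 17.45 pos [ 480.5 -266.5   72.9] yaw_y 4.44 tilt [ 0. -0. -1.] toolshift mm [0.2 3.  0.9] F [ 0.1  0.9 -1.3] w 0.009753650260213208 g 29.998759925365448
time_s: 18.45
tcp_pos: [0.4803, -0.2645, 0.0729]
tcp_rot: [-0.122, 3.139, -0.0]
contact_force: [-0.0, -0.3, -0.7]
gripper_width: 0.0096
grasp_force: 30.0
t 18.45 pos [ 480.3 -264.5   72.9] yaw_y 4.44 tilt [ 0. -0. -1.] toolshift mm [0.2 0.9 0.9] F [-0.  -0.3 -0.7] w 0.009615337469064046 g 29.998797476291656
```

```bash
python3 -m inch '[[0,0,0,0,1,0,0],[0,0,0,0,0,0,0],[0,0,0,0,0,0,0],[0,0,0,0,0,0,0],[0,0,0,0,0,0,0],[0,0,0,0,0,0,0],[0,0,0,0,0,0,0],[0,0,0,0,0,0,0],[0,0,0,0,0,0,0],[0,0,0,0,0,0,0]]'; python3 -m inch '[[0,0,0,0,1,0,0],[0,0,0,0,0,0,0],[0,0,0,0,0,0,0],[0,0,0,0,0,0,0],[0,0,0,0,0,0,0],[0,0,0,0,0,0,0],[0,0,0,0,0,0,0],[0,0,0,0,0,0,0],[0,0,0,0,0,0,0],[0,0,0,0,0,0,0]]'; python3 g.py 480 -263.6 72
```

```text
time_s: 19.45
tcp_pos: [0.4802, -0.2634, 0.0728]
tcp_rot: [0.122, -3.139, -0.0]
contact_force: [-0.2, 0.3, -1.6]
gripper_width: 0.0094
grasp_force: 30.0
time_s: 20.45
tcp_pos: [0.4802, -0.2628, 0.0729]
tcp_rot: [-0.122, 3.139, -0.001]
contact_force: [-0.5, -4.2, -1.2]
gripper_width: 0.0096
grasp_force: 30.0
t 20.45 pos [ 480.2 -262.8   72.9] yaw_y 4.45 tilt [ 0.    -0.001 -1.   ] toolshift mm [ 0.3 -0.8  0.9] F [-0.5 -4.2 -1.2] w 0.009632976519679601 g 29.998367428779602
```

```bash
python3 -m inch '[[0,0,0,0,-0.5,0,0],[0,0,0,0,0,0.7,0],[0,0,0,0,0,0.5,0],[0,0,0,0,0,0,0],[0,0,0,0,0,0,0],[0,0,0,0,0,0,0],[0,0,0,0,0,0,0],[0,0,0,0,0,0,0],[0,0,0,0,0,0,0],[0,0,0,0,0,0,0]]'; python3 g.py 480 -263.6 72
```

```text
time_s: 21.45
tcp_pos: [0.4803, -0.2629, 0.072]
tcp_rot: [-0.122, 3.139, -0.0]
contact_force: [-0.9, -0.2, 5.3]
gripper_width: 0.01
grasp_force: 30.0
t 21.45 pos [ 480.3 -262.9   72. ] yaw_y 4.45 tilt [ 0. -0. -1.] toolshift mm [ 0.4 -0.7  0. ] F [-0.9 -0.2  5.3] w 0.009951495025431696 g 30.00222623348236
```

```bash
python3 -m inch '[[0,0,0,0,0,0,0.2],[0,0,0,0,0,0,0.2],[0,0,0,0,0,0,0.2],[0,0,0,0,0,0,0.2],[0,0,0,0,0,-10,0.2],[0,0,0,0,0,-30,0.35],[0,0,0,0,0,-40,0.35],[0,0,0,28,5,0,0.35],[0,0,0,28,5,0,0.35],[0,0,0,28,6,0,0.35]]'; python3 g.py 396 -254.2 53.5
python3 - <<'E'
from h import *
z=np.array([.4838,-.3125]);a=np.radians(4.42);c,s=np.cos(a),np.sin(a)
for n in ("top","scene"):
    p,d,K,R,t=cam(n); cv2.imwrite(f"pics/f_{n}.png",p[:,:,::-1]); P=world(d,K,R,t,np.ones_like(d,bool)); 
    q=(P[:,:2]-z)@np.array([[c,-s],[s,c]])*1000; h=P[:,2]*1000
    m=(abs(q[:,0])<30)&(q[:,1]>35)&(q[:,1]<60)&(h>70)&(h<85)
    if m.any(): print(n,"tab",m.sum(),np.percentile(q[m],[2,50,98],axis=0).round(1).tolist(),h[m].max())
    m=(abs(q[:,0]+83)<15)&(abs(q[:,1]-65)<15)&(h>45)&(h<75); 
    if m.any(): print("knob",q[m].mean(0),h[m].max())
cv2.imwrite("pics/f.png",cv2.resize(p[220:384,260:440,::-1],(656,600)))
E
```

```text
time_s: 22.45
tcp_pos: [0.3946, -0.2535, 0.1527]
tcp_rot: [-0.123, 3.138, -0.002]
contact_force: [-0.1, -0.6, -0.3]
gripper_width: 0.0327
grasp_force: 0.0
t 22.45 pos [ 394.6 -253.5  152.7] yaw_y 4.48 tilt [ 0.001 -0.001 -1.   ] toolshift mm [-1.3 -0.6 99.2] F [-0.1 -0.6 -0.3] w 0.03267732283742304 g 0.0
top tab 72 [[-22.2, 43.4], [0.3, 49.6], [23.0, 54.4]] 84.29697159627707
knob [-77.59478373  72.58909163] 57.188696438934926
knob [-83.56898025  63.89950065] 65.22474702181232
```

View pics/f.png

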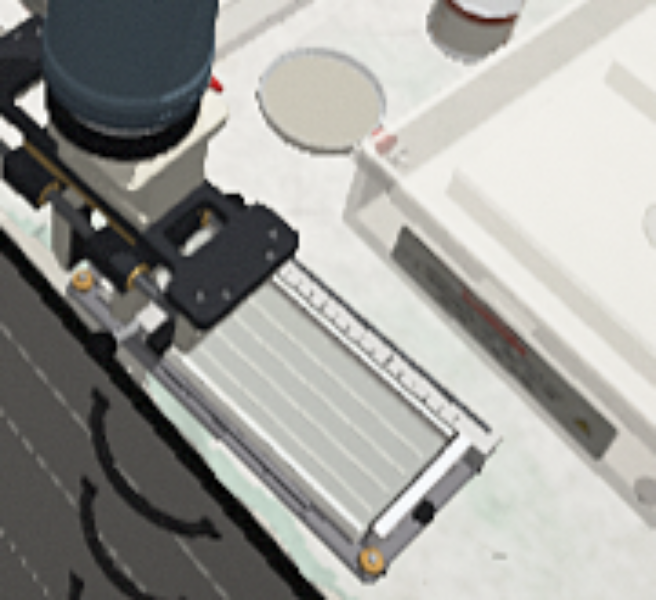

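```bash
python3 -m inch '[[0,0,0,-1.3,-0.6,30,0.35],[0,0,0,0,0,30,0.35],[0,0,0,0,0,25,0.35],[0,0,0,0,0,14,0.35],[0,0,0,0,0,0,0.35],[0,0,0,0,0,0,0.05],[0,0,0,0,0,0,0.05],[0,0,0,0,0,0,0.05],[0,0,0,0,0,0,0.05],[0,0,0,0,0,0,0.05]]' 12;  python3 g.py 396 -254.2 53.5; python3 -m inch '[[0,0,0,0,0,2,0.05],[0,0,0,0,0,2,0.05],[0,0,0,0,0,1,0.05],[0,0,0,0,0,0,0.05],[0,0,0,0,0,0,0.05],[0,0,0,0,0,0,0.05],[0,0,0,0,0,0,0.05],[0,0,0,0,0,0,0.05],[0,0,0,0,0,0,0.05],[0,0,0,0,0,0,0.05]]';  python3 g.py 396 -254.2 53.5
```

```text
time_s: 23.55
tcp_pos: [0.3972, -0.2534, 0.0534]
tcp_rot: [-0.121, 3.138, 0.001]
contact_force: [2.5, 3.7, -0.0]
gripper_width: 0.0179
grasp_force: 12.0
t 23.55 pos [ 397.2 -253.4   53.4] yaw_y 4.42 tilt [ 0.001  0.    -1.   ] toolshift mm [ 1.2 -0.7 -0.1] F [ 2.5  3.7 -0. ] w 0.01790425280374781 g 12.000081092119217
time_s: 24.55
tcp_pos: [0.397, -0.2535, 0.0493]
tcp_rot: [-0.122, 3.138, -0.0]
contact_force: [0.3, 6.8, 10.4]
gripper_width: 0.0179
grasp_force: 12.0
t 24.55 pos [ 397.  -253.5   49.3] yaw_y 4.45 tilt [ 0.001 -0.    -1.   ] toolshift mm [ 1.1 -0.6 -4.2] F [ 0.3  6.8 10.4] w 0.017915959239255843 g 12.000782042741776
```

```bash
python3 -m inch '[[0,0,0,0,0.5,-0.8,0.05],[0,0,0,-0.6,0,-7.5,0.05],[0,0,0,-1.4,0,-10,0.05],[0,0,0,-2.7,0,-12.3,0.05],[0,0,0,-3.8,0,-12,0.05],[0,0,0,-4.8,0,-11.6,0.05],[0,0,0,-5.8,0,-11.1,0.05],[0,0,0,-6.7,0,-10.6,0.05],[0,0,0,-7.7,0,-10,0.05],[0,0,0,-8.5,0,-9.2,0.05]]' 15;  python3 g.py 524 -244 189
```

```text
time_s: 25.55
tcp_pos: [0.4383, -0.2502, 0.1437]
tcp_rot: [0.122, -3.138, -0.0]
contact_force: [-1.5, 1.5, -0.2]
gripper_width: 0.018
grasp_force: 15.0
t 25.55 pos [ 438.3 -250.2  143.7] yaw_y 4.44 tilt [-0.001  0.    -1.   ] toolshift mm [-85.9  -0.5 -45.4] F [-1.5  1.5 -0.2] w 0.01801863831659129 g 14.999939650297165
```

```bash
python3 -m inch '[[0,0,0,-9.2,0,-8.5,0.05],[0,0,0,-10,0,-7.7,0.05],[0,0,0,-10.6,0,-6.7,0.05],[0,0,0,-11.1,0,-5.8,0.05],[0,0,0,-11.6,0,-4.8,0.05],[0,0,0,-12,0,-3.8,0.05],[0,0,0,-12.3,0,-2.7,0.05],[0,0,0,-12.5,0,-1.6,0.05],[0,0,0,-12.6,0,-0.5,0.05],[0,0,0,-7.5,0,0.2,0.05]]' 15;  python3 g.py 546 -242.5 189
python3 - <<'E'
from h import *
z=np.array([.4838,-.3125]);a=np.radians(4.42);c,s=np.cos(a),np.sin(a)
p,d,K,R,t=cam("scene"); P=world(d,K,R,t,np.ones_like(d,bool)); 
q=(P[:,:2]-z)@np.array([[c,-s],[s,c]])*1000; h=P[:,2]*1000
m=(abs(q[:,0])<30)&(q[:,1]>35)&(q[:,1]<60)&(h>65)&(h<85)
if m.any(): print("tab",m.sum(),np.percentile(q[m],[2,50,98],axis=0).round(1).tolist(),h[m].max())
cv2.imwrite("pics/i.png",cv2.resize(p[180:384,240:440,::-1],(600,600)))
E
```

```text
time_s: 26.55
tcp_pos: [0.5498, -0.2417, 0.1856]
tcp_rot: [-0.123, 3.137, -0.001]
contact_force: [-0.3, 3.0, 4.9]
gripper_width: 0.0178
grasp_force: 15.0
t 26.55 pos [ 549.8 -241.7  185.6] yaw_y 4.48 tilt [ 0.003 -0.001 -1.   ] toolshift mm [ 3.8 -0.5 -3.5] F [-0.3  3.   4.9] w 0.017764411734481105 g 15.000203847885132
tab 116 [[-24.9, 44.2], [-2.9, 48.2], [22.7, 53.8]] 79.55259164247303
```

View pics/i.png

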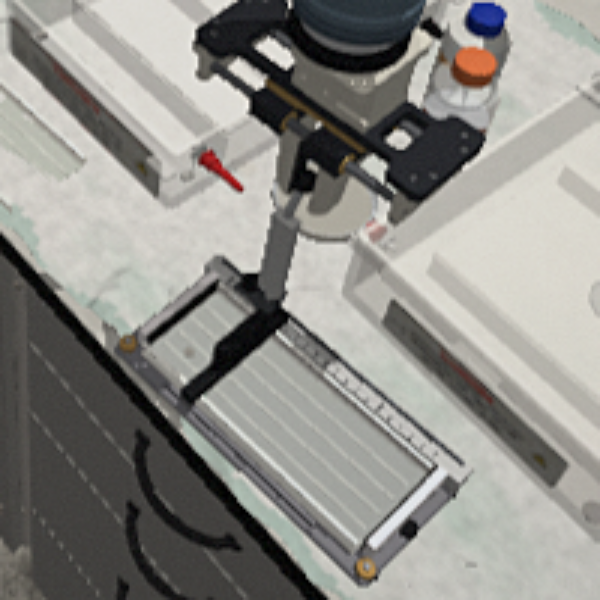

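The leaf stands upright in the gripper and the comb lies across the tray, from (185,395) to (280,325). I'll release the knob and check.

```bash
python3 -m inch '[[0,0,0,0,0,0,0.4],[0,0,0,0,0,0,0.4],[0,0,0,0,0,0,0.4],[0,0,0,0,0,-15,0.4],[0,0,0,0,0,-40,0.4],[0,0,0,0,50,0,0.4],[0,0,0,20,40,0,0.4],[0,0,0,30,40,0,0.4],[0,0,0,30,40,0,0.4],[0,0,0,30,40,0,0.4]]';  python3 -m inch '[[0,0,0,30,40,0,0.4],[0,0,0,0,0,0,0.4],[0,0,0,0,0,0,0.4],[0,0,0,0,0,0,0.4],[0,0,0,0,0,0,0.4],[0,0,0,0,0,0,0.4],[0,0,0,0,0,0,0.4],[0,0,0,0,0,0,0.4],[0,0,0,0,0,0,0.4],[0,0,0,0,0,0,0.4]]';python3 - <<'E'
from h import *
z=np.array([.4838,-.3125]);a=np.radians(4.42);c,s=np.cos(a),np.sin(a)
for n in ("top","scene"):
    p,d,K,R,t=cam(n); P=world(d,K,R,t,np.ones_like(d,bool)); 
    q=(P[:,:2]-z)@np.array([[c,-s],[s,c]])*1000; h=P[:,2]*1000
    m=(abs(q[:,0])<30)&(q[:,1]>35)&(q[:,1]<62)&(h>70)&(h<85)
    if m.any(): print(n,"tab",m.sum(),np.percentile(q[m],[2,50,98],axis=0).round(1).tolist(),h[m].max(),"slope",np.polyfit(q[m,0],q[m,1],1)[0])
    b=(q[:,0]>-58)&(q[:,0]<48)&(abs(q[:,0])>28)&(q[:,1]>38)&(q[:,1]<60)&(h>40)&(h<52)
    print("bar",b.sum(),np.percentile(q[b],[1,50,99],axis=0).round(1).tolist(),"tilt/yaw",np.polyfit(q[b,0],h[b],1)[0],np.polyfit(q[b,0],q[b,1],1)[0])
    m=(abs(q[:,0]-64)<35)&(abs(q[:,1]-65)<20)&(h>178)&(h<205); print("knob",np.median(q[m],0),h[m].max())
    for th in("timer","tape","dish"):
        e=env.trace(n,th); 
        if e: print(th,np.median(world(d,K,R,t,e[0]["mask"]),0).round(3))
cv2.imwrite("pics/j.png",cv2.resize(p[180:384,240:440,::-1],(600,600)))
E
```

```text
time_s: 27.6
tcp_pos: [0.42, -0.0399, 0.2394]
tcp_rot: [-0.121, 3.139, -0.0]
contact_force: [-0.9, 1.2, 0.5]
gripper_width: 0.037
grasp_force: 0.0
time_s: 28.6
tcp_pos: [0.3885, -0.0035, 0.2396]
tcp_rot: [0.122, -3.139, -0.0]
contact_force: [0.5, 0.6, 0.4]
gripper_width: 0.0373
grasp_force: 0.0
top tab 72 [[-22.4, 44.1], [-1.1, 49.7], [22.7, 54.3]] 83.50204722707397 slope -0.018400254114831403
bar 69 [[-53.5, 41.8], [-30.6, 48.9], [47.9, 55.1]] tilt/yaw -0.0035213531182603456 -0.0021739568670076817
knob [65.60638206 65.38343472] 202.39821097887992
tape [0.638 0.167 0.019]
dish [ 0.662 -0.185  0.016]
scene tab 103 [[-24.0, 44.0], [-2.4, 48.2], [22.8, 53.9]] 80.1448645502211 slope -0.007057517280762649
bar 98 [[-55.4, 43.2], [-36.3, 48.5], [46.4, 55.7]] tilt/yaw 0.0066121518781941755 -0.009364477448382492
knob [62.02273403 64.00571698] 198.6907239396263
timer [0.466 0.423 0.014]
dish [ 0.663 -0.194  0.013]
```

View pics/j.png

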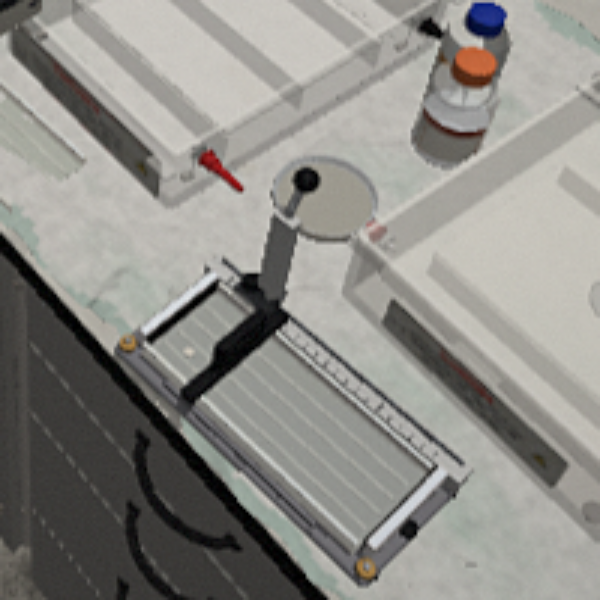

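The comb lies flat and square across the tray (centre at caster y of about 49 mm), the leaf is upright with its knob at (305,180), and the bystanders haven't moved.

```bash
python3 -c "
from cell import env
print(env.hand_in())"
```

```text
the job is handed in; nothing more can be done
None
```

I handed the job in at about 29 s, with no verdict returned: the last images show the leaf upright and the comb released, flat and square across both tray walls where the leaf gauged it (within about 1 mm, by the cameras), and the timer, tape roll and dish undisturbed.

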